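# Lower the ratchet hold-down arm on to the label roll

### The arm

A 7-joint arm with a two-finger parallel gripper is mounted at the origin on a cart in front of the work surface, level with it; the furniture and walls round the work are solid. World frame = base frame: x ahead of the robot, y to its left, z up, the work surface at z = 0. Lengths are in m, angles in rad, forces in N, time in s.
With the tool pointing down it reaches from about 0.35 to 0.9 m from the base axis. Payload 7.2 kg.
Tool frame: the origin (TCP) lies between the finger pads; the fingertips stand 25 mm ahead of it and the grasp point (between the pads) lies 6 mm ahead of it (tip_reach is the distance from the TCP to the fingertips, in m); z points along the fingers, y is the direction in which the jaws open and shut (so a half turn about z gives the same grasp; the last joint's range is limited). The gripper opens to 85 mm and grips with 20 to 120 N. Pads are 22 mm wide; open, the fingers measure 114 mm over their backs; the gripper's body (76 mm by 85 mm) begins 54 mm behind the grasp point. The pads swing forward as they close: fully open they stand 13 mm farther back than shut.
Start: joints at [1.078, 0.411, -0.013, 1.596, 0.006, 1.134, -0.082], TCP at [0.258, -0.569, 0.256] pointing down, gripper open.
Joint ranges: [-2.95, 2.95], [-0.29, 1.99], [-1.47, 1.44], [0.14, 2.54], [-1.03, 4.17], [0.13, 1.85], [-2.86, 2.86]. Speed limits (rad/s): [2.39, 2.39, 3.01, 3.01, 3.14, 3.14, 3.14].

### API

Orientations are given as [roll, pitch, yaw] about the fixed x, y, z axes, in that order (R = Rz(yaw) Ry(pitch) Rx(roll)).
In Python, from station import read_state, get_image, camera_model, finish_job, tip_reach gives the robot as it stands. The module is installed in compiled form; this text tells all that it offers.
- The arm moves only by the tool carry_out, never from a script. Its argument "series" is a list of rows, each a list of 4 numbers: the shift along the tool's x, y, z in m, then the turn about the tool's z in rad. In form: [[x, y, z, twist], ...]. A call has 1 to 12 rows; each row is the pose to reach, as a shift and turn from the pose measured when the call began, along the tool's axes at that moment; what a row does not reach only later rows make up. A row lasts 1/12 s, in which the tool goes at most 41.7 mm and 7.16 degrees, less where a joint would pass 70% of its speed; a pose out of reach is approached as far as the arm can. A call with a gripper value outside its range is refused whole. "claw" is the opening in per cent of the stroke, from 0 (shut) to 100 (fully open), set as the call begins (left out, the last holds). The fingers move at their own pace and stop on an object; the grip force is fixed at half the most. Time passes only in rows, so rows that repeat a pose let the fingers close. It gives the time, the measured TCP pose, the force and the opening at its end, in the units of the state.
- read_state(): the state, without advancing time (a new reading comes with each control period).
- get_image(name): name is "scene" or "top"; returns the picture (420x560x3 uint8, red, green, blue); there is no depth.
- camera_model(name): a dict with "fovy" (degrees; the focal length in pixels is half the picture's height over the tangent of half this angle, whatever the lens; pixels are square), "cx", "cy" (the principal point, pixels), "k1" (the pictures are not rectified: a ray, as slopes to the right and down, at radius r is drawn at 1 + k1 r^2 times it, then the intrinsics apply), "extrinsics" (4x4, takes a point from camera to world coordinates). Camera axes: x right, y down, z forward; pixel columns grow to the right and rows downward; lengths in m; the calibration is good to about 2 mm. A picture is of the moment at which its call begins. camera_model takes no time and is no camera call.
- finish_job(): hands the job in, once; it reports no verdict.
The state is a dict: "clock": time; "joint_positions": joint angles; "qd": joint speeds; "tau": joint torques, N m; "tcp_pos": TCP position; "tool_rot": TCP orientation; "wrist_force": force on the tool from outside, world axes, zero at the start; "wrist_torque": the same for the moment, N m; "opening": opening from 0.0 (shut) to 1.0 (fully open).
Only numpy, scipy, OpenCV 4.12 (cv2) and the standard library are available. Lean on these libraries where they do the work, as an engineer would, in place of code of your own. Each camera call takes 0.05 s, during which the arm holds its last target.

### The job

The new label roll is in place, so lower the raised hold-down arm on to it: press the pawl's thumb tab down with the fingertips until the pawl tips over out of the teeth and stays there, then push the arm down until its rubber foot presses on the roll, and let go. Nothing is to be gripped or lifted; do not raise the arm any further, and leave the pawl out of the teeth, the roll in its place and the other things on the bench undisturbed.

Things in the scene. Friction and masses are not known exactly. Their poses are not given: they have to be found in the camera images.
- holddown: fixed ratchet hold-down: aluminium base plate 250 x 160 x 12 mm (top 16 mm above the bench) with two grey upright cheeks 112 mm long, reaching 105 mm above the bench, 38 mm wide over both. Origin on the bench top straight below the arm's hinge. Its own -x axis is the way the arm points, +x the side of the pawl; y is along both hinge pins; z up.
- hinge_pin (a point): centre of the arm's hinge pin, 83 mm above the bench; axes as the hold-down's
- ratchet_arm (a joint): arm's angle above level, rad. Steel bar 20 mm wide, 10 thick, 205 long from the hinge; its last 70 mm is a black grip 36 mm wide, flush on top. Starts at 0.6 to 0.95, where the pawl holds it (play up to one tooth, 0.26 rad). With the pawl out, hinge friction keeps it where it is left; 3 to 6 N down on the grip moves it. At 0 its foot meets the roll, 64 mm above the bench.
- grip_top (a point): middle of the grip's upper face, 165 mm from the hinge along the arm; x points from it to the hinge along the bar, z is the normal of the upper face
- pawl (a joint): pawl's angle, rad: 0 = hook fully in the teeth, up to 0.25 = hook lying on a tooth tip, 0.8 = thrown over on its stop. Pin 75 mm from the arm's hinge along the hold-down's +x, 94 mm above the bench. Pressing the tab down (about 1 N) turns it. The roller weight above the pin tips it: past about 0.45 it falls on to 0.8 and stays, before that it falls back.
- pawl_tab (a point): middle of the upper face of the pawl's thumb tab, a ribbed plate 30 mm long and 34 mm wide at the end away from the arm, 50 mm from the pawl's pin. It slopes up 0.4 rad away from the arm at pawl angle 0 and down 0.4 rad at 0.8; the press takes it down 39 mm on nearly a vertical line.
- roll_center (a point): centre of the label roll lying flat under the arm, 94 mm across and 48 mm high, loose on the base plate between four short posts; its centre is half-way up
- foot_pad (a point): middle of the underside of the rubber foot, a disc 60 mm across under the arm, 95 mm from the hinge
- cap_near: screw cap, 29 mm across, 17 mm high, on the base plate behind the cheeks; bystander; origin under its centre
- spanner: steel spanner, 184 mm long, lying on the dark mat at the left; bystander; origin under its centre
- hex_key: black hex key, 92 mm long, lying on the base plate in front of the cheeks; bystander; origin under its centre
- sauce_bottle: full bottle with label, 54 mm across, 166 mm high, standing at the back left; bystander; origin under its centre
- scissors: scissors with blue handles, 199 mm long, lying at the right; bystander; origin under the centre
Things that resemble listed ones, but are neither listed nor needed, are in the scene too. Of the things like the part that bears roll_center, leave any that is yellow; of the rest the smaller one is meant.

How it is judged:
On the way, in this order (a step that is already met when the one before it is completed fails the run):
1. the pawl is thrown out of the teeth while the arm is still raised (value of joint pawl above 0.65 rad and value of joint ratchet_arm above 0.25 rad), for 0.2 s.
2. the arm is pushed down until its foot presses on the roll (value of joint ratchet_arm below 0.03 rad and contact force between ratchet_arm and label_roll above 0.3 N), for 0.2 s.
At the end, for the whole second after the job is handed in: The arm is level to 0.04 rad with its foot pressing on the roll (more than 0.2 N), the pawl is still thrown out of the teeth (over 0.65 rad), and the roll lies flat, its centre within 12 mm of the foot's (value of joint ratchet_arm below 0.04 rad and contact force between ratchet_arm and label_roll above 0.2 N and value of joint pawl above 0.65 rad and velocity of joint ratchet_arm below 0.05 rad/s and horizontal distance between roll_center and foot_pad below 0.012 m and angle between roll_center's own z axis and vertical below 0.05 rad); the robot touches nothing.
It fails at once if the arm is raised well above where it can start (value of joint ratchet_arm above 1.08 rad).
It fails at once if the label roll is lifted or carried (height (world z) of roll_center above 0.05 m or distance of roll_center from where it was at the start of the episode above 0.02 m).
It fails at once if a bystander is disturbed (distance of any of cap_near, spanner, hex_key, sauce_bottle, scissors from where it was at the start of the episode above 0.03 m or angle between sauce_bottle's own z axis and vertical above 0.4 rad).
It also fails if it takes over 42 s, if anything falls off the work surface, if the arm or the gripper's body presses on something with over 40 N, if the wrist force passes 120 N, or if a joint passes its speed limit or range.

## Working session

There is one attempt and no reset: what is moved stays moved. The work goes in short steps, Python scripts to look and compute and a tool call to move; the robot and the scene stay as the last step left them, time stands still between calls to the robot, and variables do not carry over. Pictures are saved under pics/ and viewed, and the job is handed in when it is done.

Besides the shell and the picture viewer there is one more tool, called after "Call:" by a JSON object that holds its "api" and its "payload". carry_out: Moves the arm, as the interface text tells. Its arguments: {"type":"object","properties":{"series":{"type":"array"},"claw":{"type":"number"}},"required":["series"]}

```bash
mkdir -p pics; ls; python3 - <<'E'
from station import *
import cv2
for n in ("scene","top"):
    cv2.imwrite(f"pics/{n}0.png",get_image(n)[:,:,::-1]); print(n,camera_model(n))
print(read_state(),tip_reach)
E
```

```text
pics
scene {'fovy': 49.153138947112694, 'cx': 278.3428441186258, 'cy': 197.084436193205, 'k1': -0.07090169900034791, 'extrinsics': array([[-0.64199234, -0.32992024,  0.69209716, -0.39975633],
       [-0.76670579,  0.27959586, -0.57791728,  0.73639369],
       [-0.0028409 , -0.90165336, -0.43245016,  0.65574074],
       [ 0.        ,  0.        ,  0.        ,  1.        ]])}
top {'fovy': 49.4709804803354, 'cx': 269.2363032080793, 'cy': 211.17931886033594, 'k1': 0.019695495674543984, 'extrinsics': array([[-0.01125004, -0.99609174,  0.08760521,  0.42879138],
       [-0.99989491,  0.01040523, -0.01009412, -0.00219271],
       [ 0.00914311, -0.08770957, -0.99610413,  1.45825182],
       [ 0.        ,  0.        ,  0.        ,  1.        ]])}
{'clock': 0.1, 'joint_positions': array([ 1.07782093,  0.41185441, -0.01272154,  1.59692258,  0.00558515,
        1.1343325 , -0.08222394]), 'qd': array([-8.92915305e-04, -9.58341391e-04,  3.53609082e-04, -7.69701787e-04,
       -2.49432044e-04,  1.15308266e-03,  1.17930693e-05]), 'tau': array([ 2.13715786e-03, -6.01834345e+01,  6.84178993e-01, -3.00088835e+01,
        1.40541658e-02,  6.41892824e-03, -1.91220607e-05]), 'tcp_pos': array([ 0.25738378, -0.56910023,  0.25553106]), 'tool_rot': array([-3.14011375e+00,  8.73715094e-05,  4.24777977e-01]), 'wrist_force': array([-0.81687928,  0.22753939, -0.21394839]), 'wrist_torque': array([-0.00721186, -0.02233912,  0.00569737]), 'opening': 1.00164253903779} 0.025
```

View pics/scene0.png

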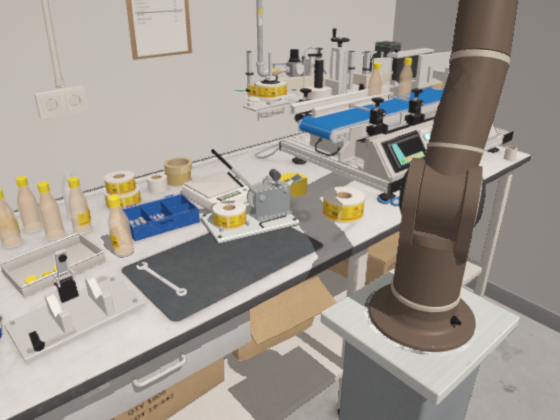

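View pics/top0.png

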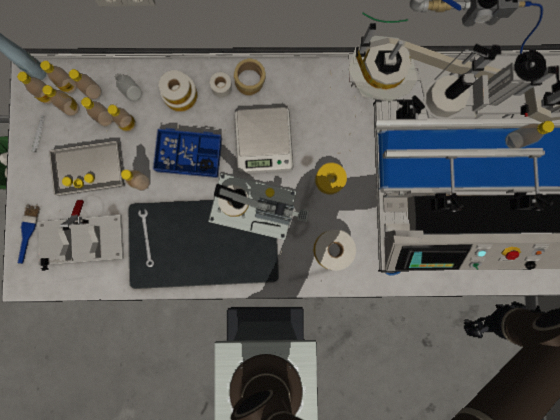

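```bash
python3 - <<'E'
import cv2
t=cv2.imread("pics/top0.png"); s=cv2.imread("pics/scene0.png")
cv2.imwrite("pics/t1.png",cv2.resize(t[160:250,195:315],None,fx=6.5,fy=6.5,interpolation=cv2.INTER_CUBIC))
cv2.imwrite("pics/s1.png",cv2.resize(s[140:245,190:330],None,fx=5.5,fy=5.5,interpolation=cv2.INTER_CUBIC))
E
```

```text
(no output)
```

View pics/t1.png

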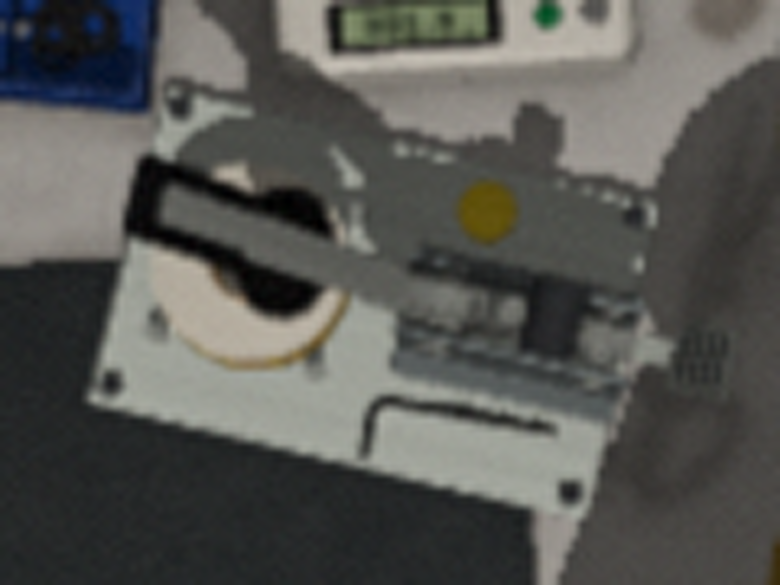

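View pics/s1.png

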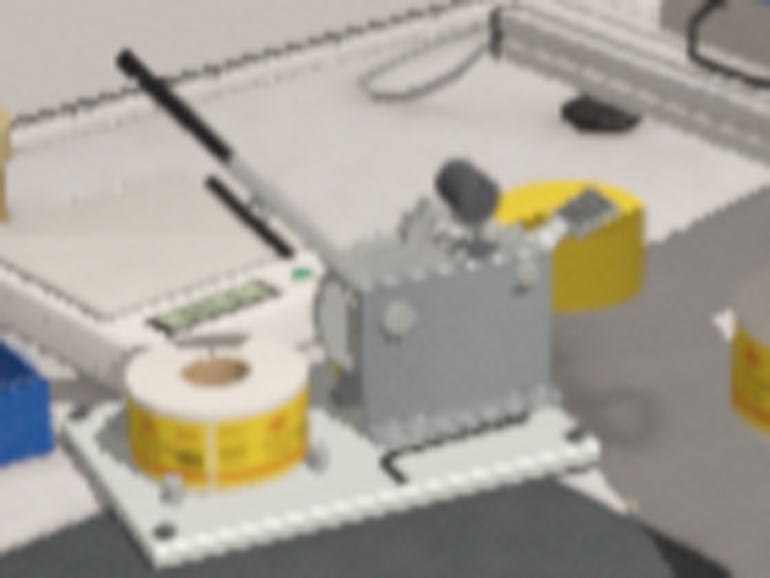

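```bash
cat > h.py <<'E'
import numpy as np, cv2
from station import *
def ray(n,u,v):
    m=camera_model(n); f=210/np.tan(np.radians(m["fovy"]/2))
    d=np.array([(u-m["cx"])/f,(v-m["cy"])/f]); s=d.copy()
    for _ in range(20): s=d/(1+m["k1"]*(s@s))
    E=m["extrinsics"]; r=E[:3,:3]@np.array([s[0],s[1],1]); return E[:3,3],r/np.linalg.norm(r)
def plane(n,u,v,z):
    o,r=ray(n,u,v); return o+r*(z-o[2])/r[2]
def tri(a,b):
    o1,r1=ray("top",*a); o2,r2=ray("scene",*b)
    t=np.linalg.lstsq(np.c_[r1,-r2],o2-o1,rcond=None)[0]
    p,q=o1+t[0]*r1,o2+t[1]*r2; return (p+q)/2,np.linalg.norm(p-q)
T=lambda u,v:((u+.5)/6.5-.5+195,(v+.5)/6.5-.5+160)
S=lambda u,v:((u+.5)/5.5-.5+190,(v+.5)/5.5-.5+140)
def proj(n,p):
    m=camera_model(n); f=210/np.tan(np.radians(m["fovy"]/2)); E=m["extrinsics"]
    c=E[:3,:3].T@(np.array(p)-E[:3,3]); s=c[:2]/c[2]; s=s*(1+m["k1"]*(s@s)); return s*f+[m["cx"],m["cy"]]
E
python3 - <<'E'
from h import *
np.set_printoptions(precision=4,suppress=True)
c=[plane("top",*T(*p),.016) for p in [(90,402),(575,518),(655,190),(160,80)]]
print(np.array(c)); print([np.linalg.norm(c[i]-c[(i+1)%4]) for i in range(4)])
print("centre",np.mean(c,0))
d=(c[1]-c[0]+c[2]-c[3]); print("yaw+x",np.arctan2(d[1],d[0]))
sc=[plane("scene",*S(*p),.016) for p in [(157,553),(600,448)]]; print("scene corners",sc)
print("tab",tri(T(702,358),S(588,210)))
print("armend",tri(T(139,193),S(125,58)))
print("grip inner",tri(T(245,230),S(226,155)))
print("roller",tri(T(555,315),S(468,190)))
# roll: top disc z=.064
print("roll", plane("top",*T(250,270),.064))
print("pin arm scene",S(398,318),"pawl pin",S(525,275))
E
```

```text
[[ 0.5251  0.176   0.016 ]
 [ 0.4661 -0.0594  0.016 ]
 [ 0.6264 -0.1009  0.016 ]
 [ 0.6834  0.1417  0.016 ]]
[np.float64(0.24273807259381666), np.float64(0.16564289329118806), np.float64(0.24925719321033957), np.float64(0.16195522931316667)]
centre [0.5752 0.0393 0.016 ]
yaw+x -1.808734856224308
scene corners [array([0.5231, 0.1782, 0.016 ]), array([ 0.4624, -0.0603,  0.016 ])]
tab (array([ 0.5353, -0.1148,  0.1137]), np.float64(0.0010074921172250188))
armend (array([0.5976, 0.1296, 0.2411]), np.float64(0.003871043106022856))
grip inner (array([0.5864, 0.0865, 0.1831]), np.float64(0.004682809777179507))
roller (array([ 0.5539, -0.0467,  0.138 ]), np.float64(0.000528484204344974))
roll [0.5836 0.0946 0.064 ]
pin arm scene (261.95454545454544, 197.4090909090909) pawl pin (285.04545454545456, 189.5909090909091)
```

```bash
cat >> h.py <<'E'
def shift(target,yaw=None,frm=None):
    from scipy.spatial.transform import Rotation as R
    s=read_state(); M=R.from_euler("xyz",s["tool_rot"]).as_matrix()
    t=M.T@(np.array(target)-s["tcp_pos"]); tw=0 if yaw is None else -(yaw-s["tool_rot"][2])
    return np.round(t,4),round(tw,3)
E
python3 - <<'E'
from h import *
print(shift((.257,-.569,.39))); print(shift((.36,-.25,.39),1.33)); print(shift((.5325,-.121,.2),1.33))
E
```

```text
(array([-0.0003, -0.0004, -0.1345]), 0)
(array([ 0.225 , -0.2487, -0.1341]), np.float64(-0.905))
(array([ 0.4353, -0.2948,  0.0559]), np.float64(-0.905))
```

Call:
{"api": "carry_out", "payload": {"series": [[0,0,-0.035,0],[0,0,-0.07,0],[0,0,-0.105,0],[0.025,-0.028,-0.134,-0.1],[0.05,-0.055,-0.134,-0.2],[0.075,-0.083,-0.134,-0.3],[0.1,-0.11,-0.134,-0.4],[0.125,-0.138,-0.134,-0.5],[0.15,-0.166,-0.134,-0.6],[0.175,-0.193,-0.134,-0.7],[0.2,-0.221,-0.134,-0.8],[0.225,-0.249,-0.134,-0.905]], "claw": 0}}

```text
clock: 1.1
tcp_pos: [0.3598, -0.2478, 0.3897]
tool_rot: [-3.14, -0.001, 1.335]
wrist_force: [1.1, -0.3, 0.2]
opening: 0.001
```

```bash
python3 - <<'E'
from h import *
s=read_state();print(s["tcp_pos"],s["tool_rot"],s["opening"],s["wrist_force"],s["joint_positions"])
print(shift((.5325,-.121,.39),1.33)); print(shift((.5325,-.121,.165),1.33))
E
```

```text
[ 0.35981633 -0.24780968  0.3896905 ] [-3.14031666e+00 -8.81087133e-04  1.33455553e+00] 0.0005788466123549652 [ 1.11205937 -0.30553616  0.18409019] [ 8.15275624e-01  6.34126010e-03 -3.21220728e-01  1.79308310e+00
  1.51425337e-03  1.34395136e+00  2.57477586e-01]
(array([ 0.1637,  0.1382, -0.0003]), np.float64(0.005))
(array([0.1635, 0.1385, 0.2247]), np.float64(0.005))
```

Call:
{"api": "carry_out", "payload": {"series": [[0.027,0.023,0,0],[0.054,0.046,0,0],[0.082,0.07,0.02,0],[0.11,0.092,0.05,0],[0.137,0.115,0.085,0],[0.164,0.138,0.12,0],[0.164,0.138,0.155,0],[0.164,0.138,0.185,0],[0.164,0.138,0.21,0],[0.164,0.138,0.21,0]]}}

```text
clock: 1.93
tcp_pos: [0.5287, -0.1196, 0.1738]
tool_rot: [-3.13, -0.001, 1.336]
wrist_force: [-1.1, -0.1, -0.5]
opening: -0.002
```

```bash
python3 - <<'E'
from h import *
s=read_state();print(s["tcp_pos"],s["wrist_force"],s["wrist_torque"])
print(shift((.5325,-.121,.13),1.33))
a=get_image("scene")[:,:,::-1];b=get_image("top")[:,:,::-1]
f=lambda i:cv2.resize(i,None,fx=4,fy=4,interpolation=cv2.INTER_CUBIC)
cv2.imwrite("pics/c2.png",np.hstack([f(a[120:240,220:320]),f(b[150:270,225:325])]))
E
```

```text
[ 0.52872225 -0.11955488  0.17381975] [-1.14736445 -0.08280102 -0.45509415] [0.00356262 0.09846961 0.08716456]
(array([-0.0006,  0.0045,  0.0438]), np.float64(0.006))
```

View pics/c2.png

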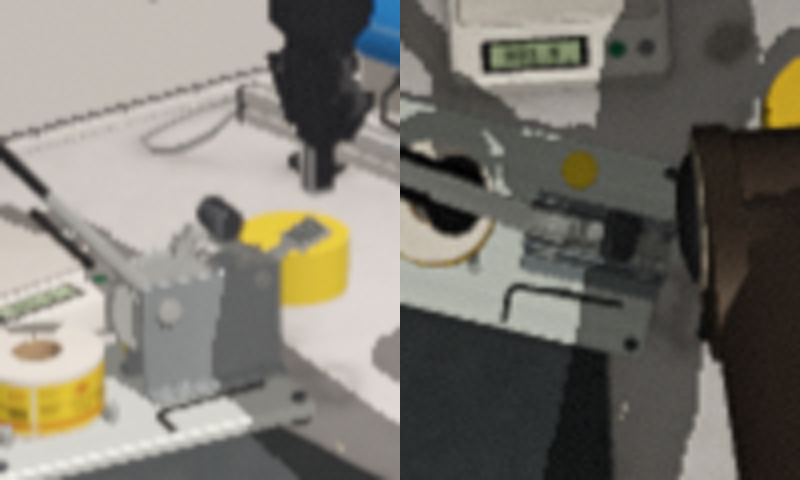

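```bash
python3 - <<'E'
from h import *
print(proj("scene",(.5287,-.1196,.149)),proj("scene",(.5325,-.121,.113)))
E
```

```text
[299.21110286 167.05609451] [298.50474367 177.74998509]
```

Call:
{"api": "carry_out", "payload": {"series": [[0,0.0045,0.008,0],[0,0.0045,0.016,0],[0,0.0045,0.024,0],[0,0.0045,0.03,0],[0,0.0045,0.036,0],[0,0.0045,0.04,0],[0,0.0045,0.044,0],[0,0.0045,0.044,0]]}}

```text
clock: 2.7
tcp_pos: [0.5357, -0.1212, 0.1347]
tool_rot: [-3.137, -0.001, 1.335]
wrist_force: [-0.6, -0.2, 0.4]
opening: 0.003
```

Call:
{"api": "carry_out", "payload": {"series": [[0,-0.002,0.006,0],[0,-0.002,0.012,0],[0,-0.002,0.018,0],[0,-0.002,0.022,0],[0,-0.002,0.026,0],[0,-0.002,0.03,0],[0,-0.002,0.033,0],[0,-0.002,0.033,0]]}}

```text
clock: 3.37
tcp_pos: [0.5338, -0.1205, 0.1032]
tool_rot: [-3.138, -0.0, 1.335]
wrist_force: [-5.0, 0.2, 16.4]
opening: -0.001
```

```bash
python3 - <<'E'
from h import *
s=read_state();print(s["tcp_pos"],s["wrist_force"],s["wrist_torque"])
a=get_image("scene")[:,:,::-1]
f=lambda i:cv2.resize(i,None,fx=5,fy=5,interpolation=cv2.INTER_CUBIC)
cv2.imwrite("pics/c3.png",f(a[120:230,200:340]))
E
```

```text
[ 0.53380188 -0.12054652  0.10315367] [-5.00375266  0.16442252 16.37040568] [0.32052389 1.28413021 0.03198781]
```

View pics/c3.png

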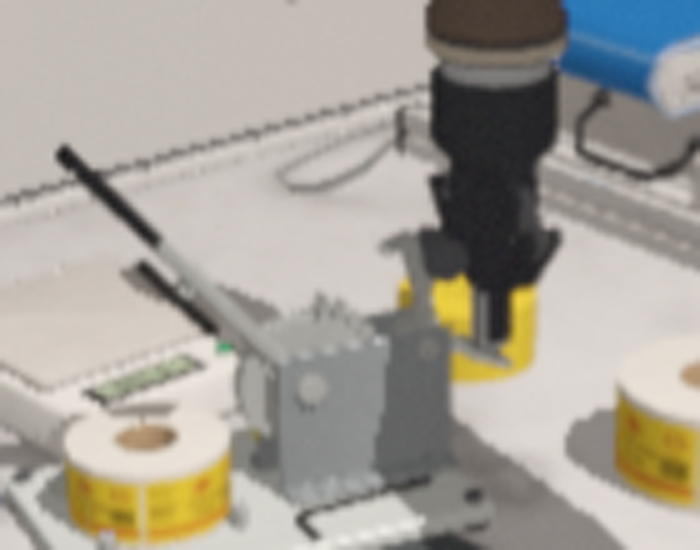

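Call:
{"api": "carry_out", "payload": {"series": [[0,0,-0.01,0],[0,0,-0.03,0],[0,0,-0.05,0],[0,0,-0.08,0],[0,0,-0.12,0],[0,0,-0.16,0],[0,0,-0.2,0],[0,0,-0.2,0]]}}

```text
clock: 4.08
tcp_pos: [0.5378, -0.1207, 0.3117]
tool_rot: [3.133, -0.001, 1.335]
wrist_force: [2.2, 0.5, 0.3]
opening: -0.006
```

```bash
python3 - <<'E'
from h import *
s=read_state();print(s["tcp_pos"],s["wrist_force"],s["wrist_torque"])
a=get_image("scene")[:,:,::-1]
f=lambda i:cv2.resize(i,None,fx=5,fy=5,interpolation=cv2.INTER_CUBIC)
cv2.imwrite("pics/c4.png",f(a[120:230,200:340]))
# targets along arc; centre hinge
e=np.array([.238,.971]); h=np.array([.561,.002])
for th in (.87,.8,.7,.6,.5,.4,.3,.2,.1,0,-.03):
    r=.165*np.cos(th)-.005*np.sin(th); z=.083+.165*np.sin(th)+.005*np.cos(th)
    print(th,h+e*r,z, shift((*(h+e*r),z+.025),1.33)[0])
E
```

```text
[ 0.53781628 -0.12072019  0.31168341] [2.16270261 0.4783204  0.32122123] [ 0.03692609 -0.08077465  0.01465019]
0.87 [0.58541279 0.10160007] 0.21233840734540835 [ 0.2275 -0.0049  0.0707]
0.8 [0.58750602 0.1101401 ] 0.2048472885451571 [ 0.2363 -0.0049  0.0782]
0.7 [0.59026873 0.12141151] 0.19312012933064146 [ 0.2479 -0.0049  0.09  ]
0.6 [0.59273901 0.13148981] 0.18029268618472924 [ 0.2583 -0.0049  0.1028]
0.5 [0.59489215 0.14027428] 0.16649312667914537 [ 0.2673 -0.005   0.1166]
0.4 [0.59670666 0.14767716] 0.15185933145094177 [ 0.275  -0.005   0.1312]
0.3 [0.59816439 0.15362449] 0.13653751654474908 [ 0.2811 -0.0051  0.1466]
0.2 [0.5992508  0.15805683] 0.12068077247039131 [ 0.2856 -0.0051  0.1624]
0.1 [0.59995501 0.1609299 ] 0.10444753457311678 [ 0.2886 -0.0052  0.1787]
0 [0.60027  0.162215] 0.08800000000000001 [ 0.2899 -0.0053  0.1951]
-0.03 [0.60028802 0.16228854] 0.08304849263533316 [ 0.29   -0.0053  0.2001]
```

View pics/c4.png

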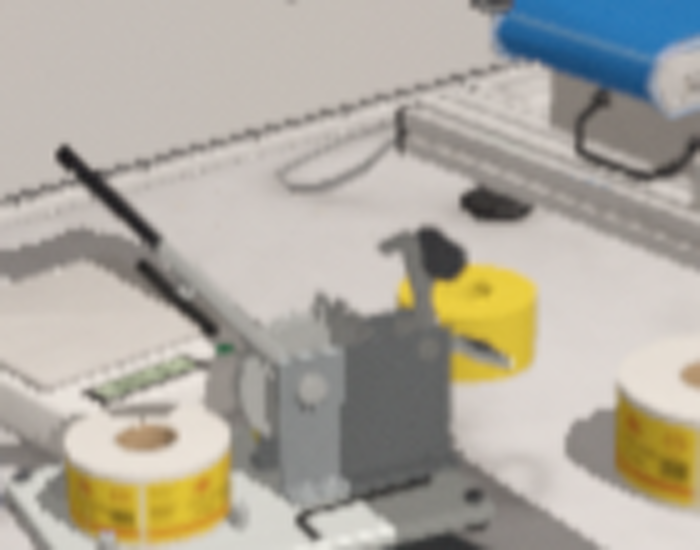

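Call:
{"api": "carry_out", "payload": {"series": [[0.035,-0.002,-0.01,0],[0.07,-0.005,-0.015,0],[0.105,-0.005,-0.015,0],[0.14,-0.005,-0.015,0],[0.175,-0.005,-0.01,0],[0.205,-0.005,0,0],[0.22,-0.005,0.015,0],[0.222,-0.005,0.03,0],[0.223,-0.005,0.04,0],[0.223,-0.005,0.04,0]]}}

```text
clock: 4.97
tcp_pos: [0.5828, 0.0967, 0.2649]
tool_rot: [3.141, 0.002, 1.335]
wrist_force: [-0.7, -0.8, 0.6]
opening: -0.002
```

```bash
python3 - <<'E'
from h import *
s=read_state();print(s["tcp_pos"],s["wrist_force"],s["wrist_torque"])
a=get_image("scene")[:,:,::-1];b=get_image("top")[:,:,::-1]
f=lambda i:cv2.resize(i,None,fx=4,fy=4,interpolation=cv2.INTER_CUBIC)
cv2.imwrite("pics/c5.png",np.hstack([f(a[110:230,190:290]),f(b[150:270,205:305])]))
e=np.array([.238,.971]); h=np.array([.561,.002])
for th in (.87,.8,.7,.6,.5,.4,.3,.2,.1,0,-.03):
    r=.165*np.cos(th)-.005*np.sin(th); z=.083+.165*np.sin(th)+.005*np.cos(th)
    print(th, shift((*(h+e*r),z+.025),1.33)[0])
E
```

```text
[0.58276648 0.09674191 0.26485738] [-0.74811545 -0.81195496  0.58463057] [-0.00589919  0.01910483  0.04861512]
0.87 [ 0.0056 -0.      0.0303]
0.8 [ 0.0144 -0.      0.0378]
0.7 [ 0.026  -0.      0.0495]
0.6 [ 0.0364 -0.      0.0623]
0.5 [ 0.0454 -0.0001  0.0761]
0.4 [ 0.0531 -0.0001  0.0908]
0.3 [ 5.920e-02 -1.000e-04  1.061e-01]
0.2 [ 0.0637 -0.0002  0.1219]
0.1 [ 0.0667 -0.0002  0.1382]
0 [ 0.068  -0.0003  0.1546]
-0.03 [ 0.0681 -0.0003  0.1596]
```

View pics/c5.png

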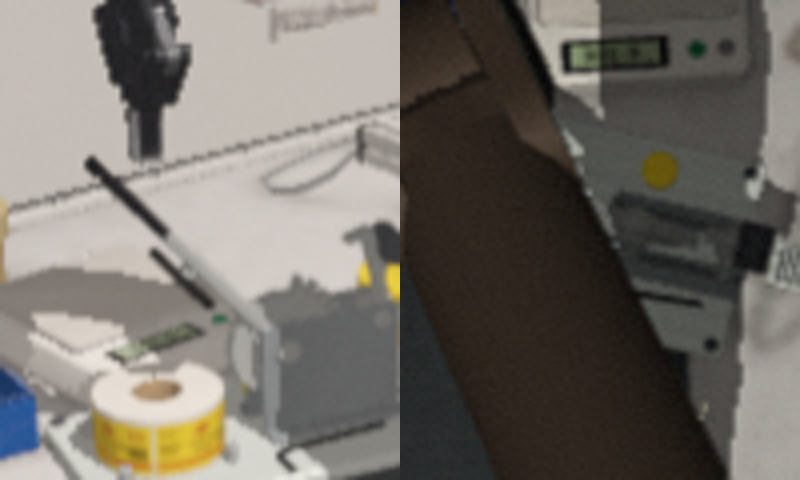

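Call:
{"api": "carry_out", "payload": {"series": [[0.003,0,0.01,0],[0.005,0,0.02,0],[0.008,0,0.03,0],[0.013,0,0.037,0],[0.02,0,0.043,0],[0.026,0,0.05,0],[0.031,0,0.056,0],[0.036,0,0.062,0],[0.041,0,0.069,0],[0.045,0,0.076,0],[0.049,0,0.083,0],[0.053,0,0.091,0]]}}

```text
clock: 6.07
tcp_pos: [0.5968, 0.1481, 0.176]
tool_rot: [3.138, 0.0, 1.334]
wrist_force: [-0.1, -3.3, 2.6]
opening: 0.005
```

```bash
python3 - <<'E'
from h import *
s=read_state();print(s["tcp_pos"],s["wrist_force"],s["wrist_torque"])
a=get_image("scene")[:,:,::-1];b=get_image("top")[:,:,::-1]
f=lambda i:cv2.resize(i,None,fx=4,fy=4,interpolation=cv2.INTER_CUBIC)
cv2.imwrite("pics/c6.png",np.hstack([f(a[110:230,190:290]),f(b[150:270,205:305])]))
e=np.array([.238,.971]); h=np.array([.561,.002])
for th in (.4,.3,.2,.1,0,-.03):
    r=.165*np.cos(th)-.005*np.sin(th); z=.083+.165*np.sin(th)+.005*np.cos(th)
    print(th, shift((*(h+e*r),z+.025),1.33)[0])
E
```

```text
[0.59677783 0.14813377 0.17603221] [-0.1411822  -3.25590978  2.57780576] [-0.6789454   0.20140874 -0.0028515 ]
0.4 [-0.0012  0.0007 -0.0017]
0.3 [0.0049 0.0007 0.0136]
0.2 [0.0095 0.0007 0.0295]
0.1 [0.0124 0.0007 0.0457]
0 [0.0137 0.0007 0.0622]
-0.03 [0.0138 0.0007 0.0671]
```

View pics/c6.png

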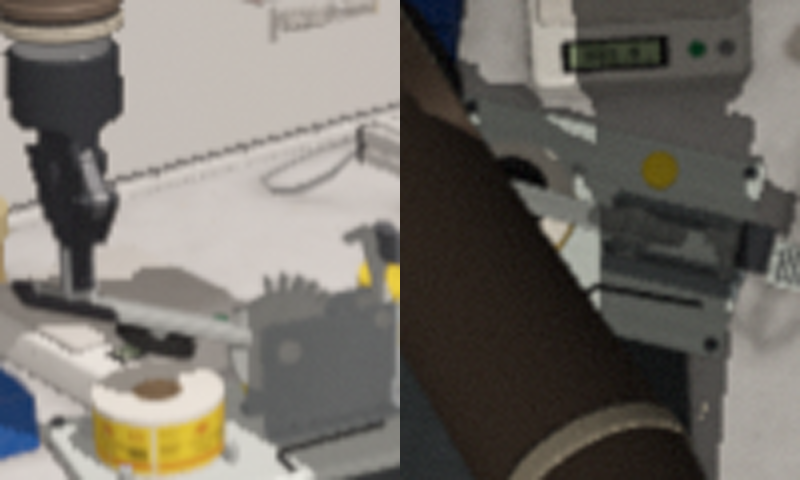

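Arm follows well (foot clear above the roll, pawl still out). Continue to level.

Call:
{"api": "carry_out", "payload": {"series": [[0.003,0,0.007,0],[0.005,0,0.014,0],[0.007,0,0.021,0],[0.0095,0,0.029,0],[0.011,0,0.037,0],[0.0125,0,0.045,0],[0.0135,0,0.052,0],[0.0135,0,0.057,0],[0.0135,0,0.061,0],[0.0135,0,0.063,0],[0.0135,0,0.063,0],[0.0135,0,0.063,0]]}}

```text
clock: 7.17
tcp_pos: [0.5994, 0.1628, 0.1136]
tool_rot: [3.139, -0.001, 1.335]
wrist_force: [-3.1, 0.5, 14.9]
opening: 0.003
```

```bash
python3 - <<'E'
from h import *
s=read_state();print(s["tcp_pos"],s["wrist_force"],s["wrist_torque"])
E
```

```text
[0.59939323 0.16276123 0.11355411] [-3.0579589   0.47024029 14.8958097 ] [-0.03891464  0.58221463  0.00226942]
```

Call:
{"api": "carry_out", "payload": {"series": [[0,0,0.002,0],[0,0,0.003,0],[0,0,0.003,0],[0,0,0.003,0],[0,0,0.003,0]]}}

```text
clock: 7.58
tcp_pos: [0.5994, 0.1628, 0.1135]
tool_rot: [3.137, -0.0, 1.335]
wrist_force: [-6.8, -3.1, 27.3]
opening: 0.0
```

```bash
python3 - <<'E'
from h import *
s=read_state();print(s["tcp_pos"],s["wrist_force"],s["wrist_torque"])
E
```

```text
[0.59944373 0.16277354 0.11345592] [-6.77757631 -3.14054464 27.29840519] [-0.73322929  1.53789614 -0.03768147]
```

Call:
{"api": "carry_out", "payload": {"series": [[0,0,-0.004,0],[0,0,-0.01,0],[0,0,-0.03,0],[0,0,-0.06,0],[0,0,-0.1,0],[0,0,-0.14,0],[-0.02,0.03,-0.18,0],[-0.04,0.06,-0.2,0],[-0.06,0.09,-0.2,0],[-0.08,0.12,-0.2,0],[-0.1,0.15,-0.2,0],[-0.1,0.15,-0.2,0]]}}

```text
clock: 8.58
tcp_pos: [0.7242, 0.0212, 0.3115]
tool_rot: [3.138, 0.005, 1.325]
wrist_force: [-0.5, -1.6, -1.7]
opening: -0.0
```

```bash
python3 - <<'E'
from h import *
s=read_state();print(s["tcp_pos"],s["wrist_force"])
a=get_image("scene")[:,:,::-1];b=get_image("top")[:,:,::-1]
f=lambda i:cv2.resize(i,None,fx=4,fy=4,interpolation=cv2.INTER_CUBIC)
cv2.imwrite("pics/c7.png",np.hstack([f(a[120:240,200:300]),f(b[150:270,205:305])]))
cv2.imwrite("pics/c7a.png",a)
E
```

```text
[0.72423955 0.02117621 0.31151005] [-0.50172904 -1.57930258 -1.72845695]
```

View pics/c7.png

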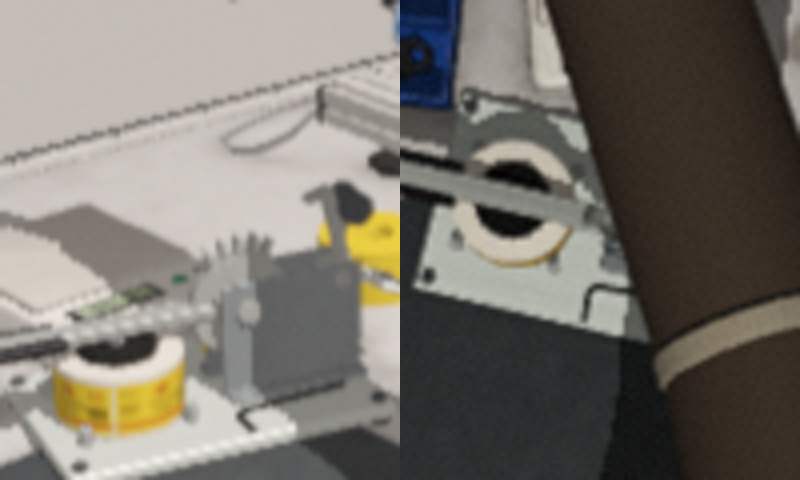

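View pics/c7a.png

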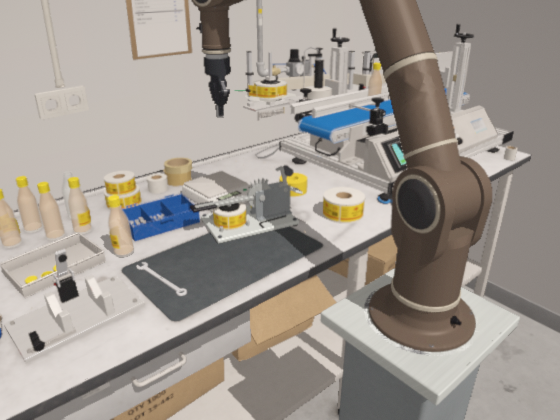

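```bash
python3 - <<'E'
from h import *
a=cv2.imread("pics/c7a.png").copy()
e=np.array([.238,.971]);h=np.array([.561,.002]);w=np.array([.971,-.238])
f=8;o=np.array([185,170])
im=cv2.resize(a[170:240,185:275],None,fx=f,fy=f,interpolation=cv2.INTER_CUBIC)
for th,c in((0,(0,0,255)),(.06,(255,0,0))):
  for L,k in((.205,.018),(.205,-.018),(.135,.018),(.135,-.018)):
    r=L*np.cos(th)-.005*np.sin(th); z=.083+L*np.sin(th)+.005*np.cos(th)
    p=proj("scene",(*(h+e*r+w*k),z)); q=((p-o+.5)*f).astype(int); cv2.circle(im,tuple(map(int,q)),4,c,-1)
cv2.imwrite("pics/c8.png",im)
E
```

```text
(no output)
```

View pics/c8.png

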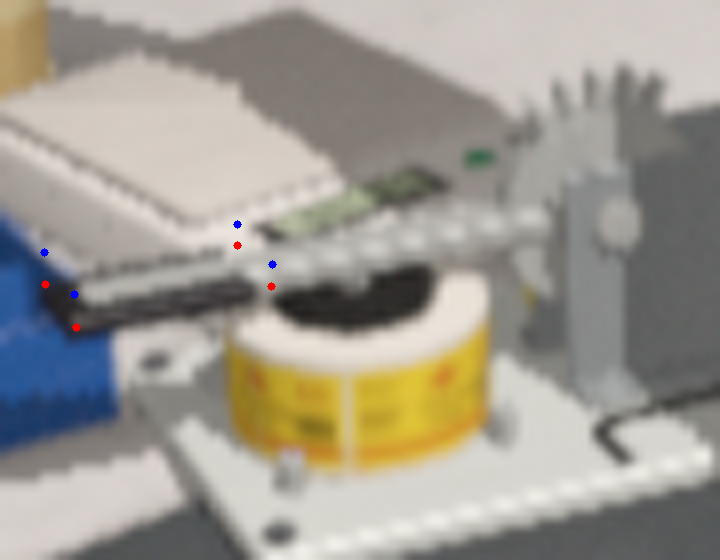

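```bash
python3 - <<'E'
from station import *
print(finish_job(), read_state()["clock"])
E
```

```text
the job is handed in; nothing more can be done
the job is handed in; nothing more can be done
```

I threw the pawl over, pushed the hold-down arm down on to the roll and handed the job in. The robot's clock read about 8.7 s before hand-in, against the 42 s limit; no verdict was reported.

- **Pawl:** I pressed the thumb tab with the shut fingertips, reaching about 16 N against its stop. After the fingers lifted, the pictures show it thrown over and staying there, in the last view too.
- **Arm:** I followed its arc down with the fingertips on the grip. At the bottom the grip did not move as the force rose from 15 to 27 N, so the foot was firmly on the roll. I then lifted clear.
- **Final picture:** The corners of the arm's free end match their computed positions for 0 rad, not those for 0.06 rad. The roll sits centred under the foot.
- **Bystanders:** The spanner, hex key and bottle look unmoved by eye. I did not check the screw cap or scissors separately, and the robot hides part of the base plate in the last top view.
- **Not measured:** The force left between the foot and the roll after release cannot be read; I judged it only from the level arm and the firm stop.

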